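# Tip the lantern's solar flap over and press the bulb home

### The arm

A 6-joint arm with a two-finger parallel gripper is mounted at the origin on the work surface. World frame = base frame: x ahead of the robot, y to its left, z up, the work surface at z = 0. Lengths are in mm, angles in rad, forces in N, time in s.
With the tool pointing down it reaches from about 350 to 875 mm from the base axis. Payload 4.2 kg.
Tool frame: the origin (TCP) lies midway between the tips of the shut fingers; the grasp point (between the pads) lies 19 mm behind it; z points along the fingers, y is the line along which they close (so a half turn about z gives the same grasp; the last joint's range is limited). The gripper opens to 85 mm and grips with 20 to 120 N. Pads are 22 mm wide; open, the fingers measure 114 mm over their backs; the gripper's body (76 mm by 85 mm) begins 54 mm behind the grasp point. The pads swing forward as they close: fully open they stand 13 mm farther back than shut.
Start: joints at [-0.878, 0.385, 0.008, 0, -1.194, -0.259], TCP at [262.713, -567.081, 231.312] pointing down, gripper open.
Joint ranges: [-3.14, 3.14], [-1.21, 2.06], [-1.07, 1.41], [-3.16, 2.05], [-2.99, -0.16], [-3.1, 3.1]. Speed limits (rad/s): [2.79, 2.79, 3.14, 3.14, 3.14, 3.14].

### API

Orientations are given as a unit quaternion [x, y, z, w].
In Python, from bench import arm, eyes, nets gives the robot as it stands.
- The arm moves only by the tool apply_moves, never from a script. Its arguments are lists of equal length, an entry for each row: "delta_rot": the turn, a rotation vector about the tool's x, y, z as a fraction of full scale, a list of three; "xyz": the shift along the tool's x, y, z as a fraction of full scale, a list of three; "hand": the gripper command: -1 is fully open, 1 is shut, values between are in proportion. In form: {"delta_rot": [[ax, ay, az], ...], "xyz": [[dx, dy, dz], ...], "hand": [hand, ...]}. A call has 1 to 20 rows; each row shifts and turns the commanded pose from where the row before left it, along the tool's axes as they then stand; what a row does not reach is not made up. Full scale, the value 1, is 0.025 m for a shift and 6 degrees for a turn. A row lasts 1/12 s, in which the tool goes at most 41.7 mm and 7.16 degrees, less where a joint would pass 70% of its speed; a pose out of reach is approached as far as the arm can. A call with a number of a shift or a turn outside -1 to 1 is refused whole. A call with a gripper value outside its range is refused whole. The fingers move at their own pace and stop on an object; the grip force is fixed at half the most. Time passes only in rows, so rows that do not move let the fingers close. It gives the time, the measured TCP pose, the force, the opening and the grip force at its end, in the units of the state.
- arm.read_state(): the state, without advancing time (a new reading comes with each control period).
- eyes.get_image(name): name is "scene" or "top" or "wrist"; returns a dict with "frame" (480x640x3 uint8, red, green, blue), "range_z" (480x640 float32, mm along the optical axis (not along the pixel's ray), 0 where there is no reading), "camera_matrix" (3x3 intrinsics, pixels), "R" (3x3) and "t" (3): a world point X has camera coordinates R X + t; the wrist camera has in their place "hand_eye" (4x4, takes a point from camera to tool coordinates, whose origin is the TCP and whose axes are the flange's). Camera axes: x right, y down, z forward; pixel columns grow to the right and rows downward; lengths in mm; the calibration is good to about 2 mm. A picture is of the moment at which its call begins: read the wrist's pose just before it.
- arm.job_done(): hands the job in; it is judged then, once.
Trained networks look in a picture, given as the dict that the camera call returned (one of the last four; its "shot" number tells which), for a name from the list of things; names that differ only in an ending like _2 or _b are one class to them, and where a whole thing is asked for, a point or a joint stands for the part that bears it (a point fixed in the world has none). Each returns a list of dicts, best first, with "score" (0 to 1); they miss things now and then, are a little off and sometimes report something else, mostly with a low value. They report only what shows in the picture. A call takes as long as a camera call.
- nets.look_for(name, picture): "bbox" ([left, top, right, bottom] in pixels, round what is visible of it).
- nets.masks_of(name, picture): "region" (480x640 bool, what is visible of it) and "bbox" ([left, top, right, bottom] in pixels, round what is visible of it).
The state is a dict: "clock": time; "joints": joint angles; "joint_vel": joint speeds; "joint_efforts": joint torques, N m; "position": TCP position; "ee_rot": TCP orientation; "contact_force": force on the tool from outside, world axes, zero at the start; "wrist_torque": the same for the moment, N m; "gripper_width": finger opening in mm; "grasp_force": force on a finger pad.
Only numpy, scipy, OpenCV 4.12 (cv2) and the standard library are available. Lean on these libraries where they do the work, as an engineer would, in place of code of your own. Each camera call takes 0.05 s, during which the arm holds its last target. There are 200 camera calls.

### The job

It is getting dark: tip the lantern's little solar flap up off the bulb, past the point where it springs over by itself onto its open stop, then press the loose bulb straight down until it is fully home in its brass socket. Be gentle, for the flap and the glass bulb break if they are forced, and leave the other things on the shelf where they are.

Things in the scene. Friction and masses are not known exactly. Their poses are not given: they have to be found in the camera images.
- lantern: Squat orange solar lantern, fixed to the shelf: round base 190 mm across, flat deck 50 mm above the shelf carrying a brass socket with a frosted bulb and a steel bracket with the flap. Origin: centre of its underside. +z up, +x from the bulb towards the flap's hinge, y along the hinge. Bulb axis: vertical at x = -20 mm, y = 0. Flap and bracket are centred on y = 0.
- hinge_nominal (a point): Nominal middle of the flap's hinge line, fixed in the lantern's frame at x +35 mm, 110 mm above the shelf. The height is true, but the bracket is clamped up to 15 mm nearer or farther along lantern x, which is not reported: feel for the flap. The flap is a plate 80 mm long from the hinge, 90 mm wide, 5 mm thick, white below, dark blue solar cells above.
- flap (a joint): Flap angle, rad. 0: closed stop, leaning 40 degrees over the bulb, free edge 171 mm above the shelf, 51 mm from the hinge to lantern -x. Grows as it tips over to +x; upright 0.70; a spring drives it back below about 0.84, above that on to its open stop at 1.08. Its edge lifts along an arc: a level push can jam by friction, up and over goes with 3 to 7 N, less nearer the snap. Hard stops; it breaks at 20 N.
- bulb_nominal (a point): Nominal top of the bulb when bulb is 0, fixed in the lantern's frame, 122 mm above the shelf on the bulb's axis. The sideways place is true, but the socket sits up to 8 mm higher or lower, which is not reported: feel for the glass. The glass is 50 mm across with a slightly domed top, widest 15 mm below its top.
- bulb (a joint): How far (m) the bulb is pushed down into its socket: starts at 0 to 0.003, fully home at a hard stop at 0.009 (top 9 mm lower than at 0). It slides with a steady drag of about 6 N and stays where it is left; at the stop a preloaded contact spring takes over: beyond 12 N it gives 1 mm per 10 N and springs back, uncounted. The glass breaks at 25 N.
- schoty: Teak counting frame with two-tone beads lying flat, 150 x 220 x 18 mm; origin under its centre. Leave alone.
- spare_bulb: Clear spare glass bulb in an open cardboard box 90 x 56 x 30 mm (bulb's top 52 mm high); origin under the centre. Leave alone.
- torch: Yellow plastic torch lying along its x, 150 x 44 x 44 mm; origin under its middle. Leave alone.
- padlock: Steel padlock lying flat, body 40 x 45 x 20 mm with a shackle reaching 50 mm to +x; origin under the body's centre. Leave alone.
- minibus: Painted tin toy minibus along its x, 122 x 52 x 61 mm; origin under its centre. Leave alone.

How it is judged:
By the outcome, as a careful person would: the job done as asked, in the order asked, and still so for the second after the job is handed in, with the robot touching nothing.
It also fails if it takes over 48 s, if anything falls off the work surface, if the arm or the gripper's body presses on something with over 40 N, if the wrist force passes 120 N, or if a joint passes its speed limit or range.

## Working session

There is one attempt and no reset: what is moved stays moved. The work goes in short steps, Python scripts to look and compute and a tool call to move; the robot and the scene stay as the last step left them, time stands still between calls to the robot, and variables do not carry over. Pictures are saved under pics/ and viewed, at most 10 in all, crops included, and the job is handed in when it is done.

Besides the shell and the picture viewer there is one more tool, called after "Emit:" by a JSON object that holds its "method" and its "body", one argument or row to a line. apply_moves: Moves the arm, as the interface text tells. Its arguments: {"type":"object","properties":{"delta_rot":{"type":"array"},"xyz":{"type":"array"},"hand":{"type":"array"}},"required":["delta_rot","xyz","hand"]}

```bash
mkdir -p pics; ls; cat > h.py <<'E'
import numpy as np, cv2
from bench import arm, eyes, nets
from scipy.spatial.transform import Rotation as Ro
def cloud(p):
    K=p["camera_matrix"];z=p["range_z"].astype(float)
    v,u=np.mgrid[:480,:640]
    c=np.stack([(u-K[0,2])/K[0,0]*z,(v-K[1,2])/K[1,1]*z,z],-1)
    return (c-p["t"])@np.asarray(p["R"])   # R^T (c - t)
def save(p,n): cv2.imwrite("pics/"+n,p["frame"][:,:,::-1])
E
python3 - <<'E'
from h import *
s=arm.read_state(); print({k:np.round(v,3) for k,v in s.items()})
for n in("scene","top"):
    p=eyes.get_image(n); save(p,n+"0.png"); W=cloud(p)
    for o in("lantern","flap","bulb","schoty","spare_bulb","torch","padlock","minibus"):
        r=nets.masks_of(o,p)
        for d in r[:2]:
            m=d["region"]&(p["range_z"]>0); P=W[m]
            print(n,o,round(d["score"],2),np.round(d["bbox"]),np.round(np.median(P,0)) if len(P) else None, np.round(np.percentile(P,[2,98],axis=0)).tolist() if len(P) else None)
E
```

```text
pics
{'clock': np.float64(0.0), 'joints': array([-8.780e-01,  3.860e-01,  7.000e-03, -1.000e-03, -1.194e+00,
       -2.590e-01]), 'joint_vel': array([-0.002, -0.001,  0.   , -0.002,  0.001,  0.002]), 'joint_efforts': array([-1.0000e-03, -3.9229e+01,  1.8840e+01,  4.1860e+00, -5.0000e-03,
       -0.0000e+00]), 'position': array([ 262.492, -566.569,  230.22 ]), 'ee_rot': array([-0.215,  0.977,  0.001, -0.   ]), 'contact_force': array([0.109, 0.643, 0.295]), 'wrist_torque': array([-0.026, -0.009, -0.008]), 'grasp_force': np.float64(0.0), 'gripper_width': np.float64(85.763)}
scene lantern 0.79 [277. 253. 356. 319.] [609. -79.  49.] [[506.0, -142.0, 11.0], [675.0, 22.0, 56.0]]
scene lantern 0.57 [180. 306. 221. 332.] [ 456. -317.   27.] [[408.0, -359.0, -0.0], [489.0, -267.0, 50.0]]
scene flap 0.7 [301. 236. 342. 262.] [596. -42. 156.] [[542.0, -61.0, 1.0], [628.0, 80.0, 175.0]]
scene bulb 0.69 [298. 259. 322. 282.] [588. -75. 111.] [[563.0, -91.0, 71.0], [605.0, -50.0, 119.0]]
scene schoty 0.78 [335. 158. 416. 215.] [443. 372.  14.] [[365.0, 266.0, -1.0], [524.0, 486.0, 24.0]]
scene spar
[... 843 characters left out ...]
32. 379. 254.] [579. -76. 113.] [[558.0, -90.0, 102.0], [601.0, -66.0, 117.0]]
top schoty 0.97 [127. 260. 220. 322.] [441. 380.  13.] [[365.0, 270.0, -1.0], [518.0, 485.0, 21.0]]
top spare_bulb 0.92 [438. 300. 486. 338.] [ 446. -308.   27.] [[409.0, -359.0, -1.0], [486.0, -266.0, 49.0]]
top spare_bulb 0.74 [317. 210. 399. 291.] [559. -56.  49.] [[491.0, -135.0, 10.0], [666.0, 39.0, 54.0]]
top torch 0.95 [167. 183. 237. 207.] [684. 350.  29.] [[653.0, 270.0, 14.0], [714.0, 411.0, 44.0]]
top padlock 0.84 [454. 252. 476. 271.] [ 572. -313.   19.] [[550.0, -336.0, 3.0], [596.0, -289.0, 23.0]]
top minibus 0.69 [462. 201. 520. 230.] [ 692. -362.   58.] [[663.0, -426.0, 2.0], [729.0, -308.0, 63.0]]
```

```bash
python3 - <<'E'
from h import *
import cv2
out=[]
for n in("scene","top"):
    p=eyes.get_image(n);W=cloud(p)
    f=nets.masks_of("flap",p)[0]["region"]&(p["range_z"]>0)
    P=W[f]; P=P[(P[:,2]>105)&(P[:,2]<180)]
    c=np.median(P,0)
    for _ in range(5):
        U,S,V=np.linalg.svd(P-c); nrm=V[2]*np.sign(V[2][2]); P=P[abs((P-c)@nrm)<5]; c=P.mean(0)
    h=np.cross([0,0,1],nrm);h/=np.linalg.norm(h)
    lx=np.cross(h,[0,0,1]); 
    print(n,len(P),"normal",nrm.round(3),"c",c.round(1),"tilt",np.degrees(np.arccos(nrm[2])).round(1),"horiz dir",lx.round(3))
    print(" h extents",np.percentile(P@h,[1,50,99]).round(1),"lx",np.percentile(P@lx,[1,99]).round(1),"z",np.percentile(P[:,2],[1,99]).round(1))
    # plane crossing at z=110
    d=nrm[:2]@lx[:2]; print(" hinge lx (upper face) at z110:",((nrm@c-nrm[2]*110)/d).round(1))
    D=W.reshape(-1,3)[(p["range_z"]>0).ravel()]
    D=D[(abs(D[:,2]-50)<5)&(np.hypot(D[:,0]-578,D[:,1]+50)<110)]
    (cx,cy),r=cv2.minEnclosingCircle(D[:,:2].astype(np.float32)); print(" deck circ",cx,cy,r, "h,lx:",np.array([cx,cy,0])@h,np.array([cx,cy,0])@lx,"z",np.median(D[:,2]))
    b=[d for d in nets.masks_of("bulb",p)]
    B=W.reshape(-1,3)[(p["range_z"]>0).ravel()];B=B[(B[:,2]>95)&(B[:,2]<135)&(np.hypot(B[:,0]-579,B[:,1]+75)<32)]
    print(" bulb",len(B),np.percentile(B,[1,50,99],axis=0).round(1).tolist())
    q=p["frame"]; 
    x0,y0,x1,y1=(250,210,400,330) if n=="scene" else (300,190,420,300)
    out.append(cv2.resize(q[y0:y1,x0:x1],(400,320),interpolation=cv2.INTER_CUBIC))
cv2.imwrite("pics/a.png",np.hstack(out)[:,:,::-1])
E
```

```text
scene 199 normal [0.033 0.745 0.666] c [590.2 -39.5 152. ] tilt 48.2 horiz dir [ 0.044  0.999 -0.   ]
 h extents [-630.3 -594.5 -524.7] lx [-36.6  21.7] z [112.  176.4]
 hinge lx (upper face) at z110: 23.9
 deck circ 584.1471557617188 -49.643768310546875 91.84004974365234 h,lx: -585.7610867919694 -24.007342978093465 z 50.455667340855214
 bulb 288 [[560.4, -91.2, 95.5], [587.7, -74.0, 111.3], [605.7, -47.6, 121.1]]
top 1161 normal [0.016 0.763 0.647] c [579.8 -32.9 143.4] tilt 49.7 horiz dir [ 0.021  1.    -0.   ]
 h extents [-627.  -580.  -526.3] lx [-47.9   7.1] z [110.9 173.3]
 hinge lx (upper face) at z110: 7.7
 deck circ 581.9429321289062 -48.278900146484375 91.16734313964844 h,lx: -582.8385532280776 -35.8838309708467 z 49.48813596669032
 bulb 212 [[558.0, -91.9, 100.4], [578.6, -76.4, 112.6], [602.8, -65.6, 117.9]]
```

View pics/a.png

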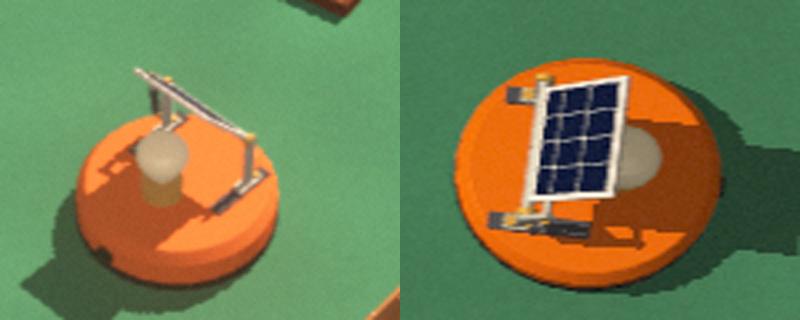

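View pics/scene0.png

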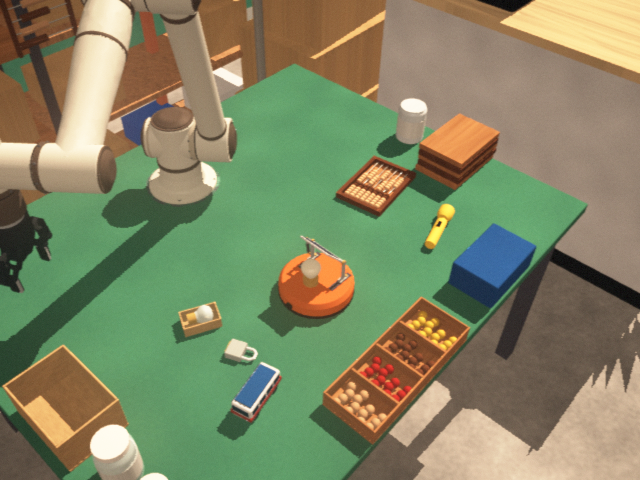

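Emit:
{"method": "apply_moves", "body": {
  "delta_rot": [
    [0, 0, 0],
    [0, 0, 0],
    [0, 0, 0],
    [0, 0, 0],
    [0, 0, 0],
    [0, 0, 0],
    [0, 0, 0],
    [0, 0, 0],
    [0, 0, 0],
    [0, 0, 0],
    [0, 0, 0],
    [0, 0, 0],
    [0, 0, 0],
    [0, 0, 0],
    [0, 0, 0],
    [0, 0, 0],
    [0, 0, 0],
    [0, 0, 0],
    [0, 0, 0],
    [0, 0, 0]
  ],
  "xyz": [
    [-0.91, 0.48, -0.06],
    [-0.91, 0.48, -0.06],
    [-0.91, 0.48, -0.06],
    [-0.91, 0.48, -0.06],
    [-0.91, 0.48, -0.06],
    [-0.91, 0.48, -0.06],
    [-0.91, 0.48, -0.06],
    [-0.91, 0.48, -0.06],
    [-0.91, 0.48, -0.06],
    [-0.91, 0.48, -0.06],
    [-0.91, 0.48, -0.06],
    [-0.91, 0.48, -0.06],
    [-0.91, 0.48, -0.06],
    [-0.91, 0.48, -0.06],
    [-0.91, 0.48, -0.06],
    [-0.91, 0.48, -0.06],
    [-0.91, 0.48, -0.06],
    [-0.91, 0.48, -0.06],
    [-0.91, 0.48, -0.06],
    [0, 0, 0]
  ],
  "hand": [1, 1, 1, 1, 1, 1, 1, 1, 1, 1, 1, 1, 1, 1, 1, 1, 1, 1, 1, 1]
}}

```text
clock: 2.87
position: [561.6, -175.7, 259.8]
ee_rot: [-0.217, 0.976, -0.0, 0.001]
contact_force: [0.2, 0.2, 0.1]
gripper_width: 0.2
grasp_force: 0.0
```

Emit:
{"method": "apply_moves", "body": {
  "delta_rot": [
    [0, 0, 0.95],
    [0, 0, 0.95],
    [0, 0, 0.95],
    [0, 0, 0.95],
    [0, 0, 0.95],
    [0, 0, 0]
  ],
  "xyz": [
    [0, 0, 0],
    [0, 0, 0],
    [0, 0, 0],
    [0, 0, 0],
    [0, 0, 0],
    [0, 0, 0]
  ],
  "hand": [1, 1, 1, 1, 1, 1]
}}

```text
clock: 3.37
position: [558.8, -178.8, 259.8]
ee_rot: [0.033, 0.999, 0.0, -0.0]
contact_force: [-1.3, -0.3, 0.3]
gripper_width: -0.0
grasp_force: 0.0
```

```bash
cat >> h.py <<'E'
def wrist():
    s=arm.read_state(); p=eyes.get_image("wrist")
    T=np.eye(4);T[:3,:3]=Ro.from_quat(s["ee_rot"]).as_matrix();T[:3,3]=s["position"]
    M=T@np.asarray(p["hand_eye"]); R=M[:3,:3].T; p["R"]=R; p["t"]=-R@M[:3,3]
    return s,p
E
python3 - <<'E'
from h import *
s,p=wrist(); print(s["clock"],s["position"],Ro.from_quat(s["ee_rot"]).as_matrix().round(3),s["contact_force"],s["gripper_width"])
save(p,"w1.png"); W=cloud(p); np.save("w1.npy",W)
for o in("flap","bulb"):
    for d in nets.masks_of(o,p)[:2]:
        P=W[d["region"]&(p["range_z"]>0)]
        print(o,d["score"],np.round(d["bbox"]),np.percentile(P,[2,50,98],axis=0).round(1).tolist())
E
```

```text
3.3667 [ 558.83197799 -178.79749336  259.84017424] [[-0.998  0.065 -0.   ]
 [ 0.065  0.998  0.   ]
 [ 0.     0.    -1.   ]] [-1.25946343 -0.3027385   0.32088548] -0.046206017991765276
flap 0.97 [482. 166. 535. 316.] [[525.6, -59.4, 111.8], [572.2, -39.5, 153.7], [623.8, -3.5, 172.0]]
bulb 0.95 [419. 205. 475. 258.] [[557.8, -89.9, 100.1], [576.4, -70.9, 112.4], [598.4, -48.2, 115.7]]
bulb 0.68 [481. 165. 535. 315.] [[525.4, -59.4, 112.1], [572.0, -39.5, 153.7], [623.8, -4.0, 172.0]]
```

View pics/w1.png

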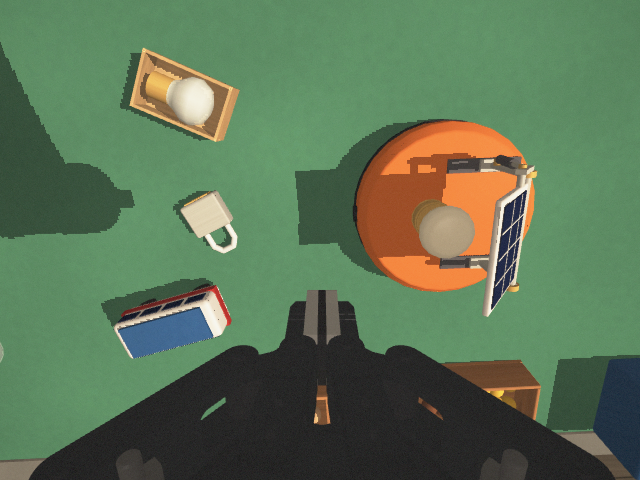

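```bash
python3 - <<'E'
from h import *
W=np.load("w1.npy"); A=W.reshape(-1,3); A=A[np.isfinite(A).all(1)]
P=A[(A[:,2]>108)&(A[:,2]<180)&(A[:,1]>-75)&(A[:,1]<20)&(A[:,0]>510)&(A[:,0]<640)]
# exclude bulb
P=P[~((np.hypot(P[:,0]-578,P[:,1]+69)<28)&(P[:,2]<125))]
c=np.median(P,0)
for t in (12,8,5,4,4,4):
    nrm=np.linalg.svd(P-c)[2][2]; nrm*=np.sign(nrm[2]); Q=P[abs((P-c)@nrm)<t]; c=Q.mean(0)
h=np.cross([0,0,1],nrm);h/=np.linalg.norm(h); lx=np.cross(h,[0,0,1])
print(len(P),len(Q),nrm.round(3),"tilt",np.degrees(np.arccos(nrm[2])).round(1),"lx",lx.round(3),"yaw",np.degrees(np.arctan2(lx[1],lx[0])))
# edge line: min y in x bins at z>160
E=Q[Q[:,2]>164]; pts=[]
for x in range(530,625,5):
    e=E[abs(E[:,0]-x)<2.5]
    if len(e)>2: pts.append((x,np.percentile(e[:,1],5)))
pts=np.array(pts); k=np.polyfit(pts[:,0],pts[:,1],1); print("edge y=",k, "at580",np.polyval(k,580),"yaw",90+np.degrees(np.arctan(k[0])),"x range",E[:,0].min(),E[:,0].max(),"zmax",np.percentile(E[:,2],[50,99]))
D=A[(abs(A[:,2]-50)<4)&(np.hypot(A[:,0]-582,A[:,1]+48)<105)]
(cx,cy),r=cv2.minEnclosingCircle(D[:,:2].astype(np.float32));print("deck",cx,cy,r)
B=A[(A[:,2]>100)&(A[:,2]<125)&(np.hypot(A[:,0]-578,A[:,1]+69)<30)]
T=B[B[:,2]>B[:,2].max()-4];print("bulb",B[:,2].max(),np.percentile(B[:,2],[90,99]),T.mean(0),cv2.minEnclosingCircle(B[:,:2].astype(np.float32)))
E
```

```text
3935 3800 [0.002 0.751 0.66 ] tilt 48.7 lx [ 0.003  1.    -0.   ] yaw 89.81654434907415
edge y= [-2.14381048e-02 -4.66765086e+01] at580 -59.1106093466517 yaw 88.7718751957837 x range 535.8160156380225 625.8463363342689 zmax [170.08813011 172.60150988]
deck 580.6973876953125 -47.21843338012695 88.93355560302734
bulb 116.62675014136792 [114.91742015 116.0249569 ] [579.87383964 -67.20901257 114.13495981] ((580.0801391601562, -67.5285415649414), 24.297792434692383)
```

Emit:
{"method": "apply_moves", "body": {
  "delta_rot": [
    [0, 0, -0.45],
    [0, 0, 0],
    [0, 0, 0],
    [0, 0, 0],
    [0, 0, 0],
    [0, 0, 0],
    [0, 0, 0],
    [0, 0, 0]
  ],
  "xyz": [
    [0, 0, 0],
    [-0.14, 0.43, 0.72],
    [-0.14, 0.43, 0.72],
    [-0.14, 0.43, 0.72],
    [-0.14, 0.43, 0.72],
    [-0.14, 0.43, 0.72],
    [-0.14, 0.43, 0.72],
    [0, 0, 0]
  ],
  "hand": [1, 1, 1, 1, 1, 1, 1, 1]
}}

```text
clock: 4.18
position: [579.3, -112.9, 147.9]
ee_rot: [0.007, 1.0, 0.0, -0.004]
contact_force: [-0.3, -0.3, 0.1]
gripper_width: 0.2
grasp_force: 0.0
```

Emit:
{"method": "apply_moves", "body": {
  "delta_rot": [
    [0, 0, 0],
    [0, 0, 0]
  ],
  "xyz": [
    [0, 0, 0],
    [0, 0, 0]
  ],
  "hand": [1, 1]
}}

```text
clock: 4.35
position: [581.7, -114.8, 152.8]
ee_rot: [0.008, 1.0, -0.0, 0.001]
contact_force: [-0.0, -0.4, -0.3]
gripper_width: -0.1
grasp_force: 0.0
```

Emit:
{"method": "apply_moves", "body": {
  "delta_rot": [
    [0, 0, 0],
    [0, 0, 0],
    [0, 0, 0],
    [0, 0, 0]
  ],
  "xyz": [
    [0, 0.4, 0],
    [0, 0.4, 0],
    [0, 0.3, 0],
    [0, 0, 0]
  ],
  "hand": [1, 1, 1, 1]
}}

```text
clock: 4.68
position: [581.9, -85.4, 152.6]
ee_rot: [0.007, 1.0, 0.0, 0.001]
contact_force: [0.3, -0.2, 0.3]
gripper_width: 0.1
grasp_force: 0.0
```

Emit:
{"method": "apply_moves", "body": {
  "delta_rot": [
    [0, 0, 0],
    [0, 0, 0],
    [0, 0, 0],
    [0, 0, 0]
  ],
  "xyz": [
    [0, 0.1, 0],
    [0, 0.1, 0],
    [0, 0, 0],
    [0, 0, 0]
  ],
  "hand": [1, 1, 1, 1]
}}

```text
clock: 5.02
position: [581.7, -81.9, 151.8]
ee_rot: [0.008, 1.0, -0.0, -0.0]
contact_force: [0.4, -0.7, 0.2]
gripper_width: 0.2
grasp_force: 0.0
```

Emit:
{"method": "apply_moves", "body": {
  "delta_rot": [
    [0, 0, 0],
    [0, 0, 0],
    [0, 0, 0],
    [0, 0, 0]
  ],
  "xyz": [
    [0, 0.08, 0],
    [0, 0.08, 0],
    [0, 0, 0],
    [0, 0, 0]
  ],
  "hand": [1, 1, 1, 1]
}}

```text
clock: 5.35
position: [581.8, -77.8, 151.8]
ee_rot: [0.008, 1.0, 0.0, -0.0]
contact_force: [0.4, 0.6, 0.8]
gripper_width: 0.7
grasp_force: 0.0
```

Emit:
{"method": "apply_moves", "body": {
  "delta_rot": [
    [0, 0, 0],
    [0, 0, 0],
    [0, 0, 0]
  ],
  "xyz": [
    [0, 0.08, 0],
    [0, 0.04, 0],
    [0, 0, 0]
  ],
  "hand": [1, 1, 1]
}}

```text
clock: 5.6
position: [581.8, -74.7, 151.8]
ee_rot: [0.008, 1.0, 0.0, -0.0]
contact_force: [0.2, -0.2, 0.3]
gripper_width: 0.3
grasp_force: 0.0
```

Emit:
{"method": "apply_moves", "body": {
  "delta_rot": [
    [0, 0, 0],
    [0, 0, 0],
    [0, 0, 0]
  ],
  "xyz": [
    [0, 0.08, 0],
    [0, 0.04, 0],
    [0, 0, 0]
  ],
  "hand": [1, 1, 1]
}}

```text
clock: 5.85
position: [581.8, -72.8, 152.3]
ee_rot: [0.008, 1.0, -0.001, -0.0]
contact_force: [-0.0, -4.8, 0.9]
gripper_width: -0.2
grasp_force: 2.5
```

Emit:
{"method": "apply_moves", "body": {
  "delta_rot": [
    [0, 0, 0],
    [0, 0, 0],
    [0, 0, 0]
  ],
  "xyz": [
    [0, 0.08, 0],
    [0, 0.0, 0],
    [0, 0, 0]
  ],
  "hand": [1, 1, 1]
}}

```text
clock: 6.1
position: [581.9, -71.6, 153.1]
ee_rot: [0.008, 1.0, -0.001, 0.0]
contact_force: [-1.1, -7.2, 4.2]
gripper_width: -0.2
grasp_force: 3.7
```

Emit:
{"method": "apply_moves", "body": {
  "delta_rot": [
    [0, 0, 0],
    [0, 0, 0],
    [0, 0, 0],
    [0, 0, 0]
  ],
  "xyz": [
    [0, 0.0, -0.1],
    [0, 0.08, -0.08],
    [0, 0.1, -0.08],
    [0, 0, 0]
  ],
  "hand": [1, 1, 1, 1]
}}

```text
clock: 6.43
position: [581.9, -65.1, 158.7]
ee_rot: [0.008, 1.0, -0.0, -0.0]
contact_force: [-0.1, -3.9, 1.1]
gripper_width: -0.2
grasp_force: 1.8
```

Emit:
{"method": "apply_moves", "body": {
  "delta_rot": [
    [0, 0, 0],
    [0, 0, 0],
    [0, 0, 0],
    [0, 0, 0]
  ],
  "xyz": [
    [0, 0.1, -0.07],
    [0, 0.1, -0.07],
    [0, 0.1, -0.06],
    [0, 0, 0]
  ],
  "hand": [1, 1, 1, 1]
}}

```text
clock: 6.77
position: [582.1, -57.1, 163.5]
ee_rot: [0.008, 1.0, 0.0, 0.0]
contact_force: [-0.5, -2.0, 0.1]
gripper_width: -0.1
grasp_force: 1.2
```

Emit:
{"method": "apply_moves", "body": {
  "delta_rot": [
    [0, 0, 0],
    [0, 0, 0],
    [0, 0, 0],
    [0, 0, 0],
    [0, 0, 0],
    [0, 0, 0]
  ],
  "xyz": [
    [0, 0.12, -0.06],
    [0, 0.12, -0.05],
    [0, 0.12, -0.05],
    [0, 0.12, -0.04],
    [0, 0.12, -0.03],
    [0, 0, 0]
  ],
  "hand": [1, 1, 1, 1, 1, 1]
}}

```text
clock: 7.27
position: [582.5, -42.2, 169.4]
ee_rot: [0.008, 1.0, 0.0, 0.0]
contact_force: [0.3, -1.9, 0.8]
gripper_width: 0.3
grasp_force: 0.8
```

Emit:
{"method": "apply_moves", "body": {
  "delta_rot": [
    [0, 0, 0],
    [0, 0, 0],
    [0, 0, 0],
    [0, 0, 0],
    [0, 0, 0],
    [0, 0, 0]
  ],
  "xyz": [
    [0, 0.12, -0.03],
    [0, 0.12, -0.03],
    [0, 0.12, -0.02],
    [0, 0.12, -0.02],
    [0, 0.12, -0.02],
    [0, 0, 0]
  ],
  "hand": [1, 1, 1, 1, 1, 1]
}}

```text
clock: 7.77
position: [582.7, -27.1, 172.1]
ee_rot: [0.008, 1.0, 0.0, 0.0]
contact_force: [0.1, -0.4, 0.5]
gripper_width: -0.3
grasp_force: 0.3
```

Emit:
{"method": "apply_moves", "body": {
  "delta_rot": [
    [0, 0, 0],
    [0, 0, 0],
    [0, 0, 0],
    [0, 0, 0],
    [0, 0, 0]
  ],
  "xyz": [
    [0, 0.12, 0],
    [0, 0.12, 0],
    [0, 0.12, 0.01],
    [0, 0.12, 0.01],
    [0, 0, 0]
  ],
  "hand": [1, 1, 1, 1, 1]
}}

```text
clock: 8.18
position: [582.6, -15.3, 171.3]
ee_rot: [0.008, 1.0, 0.0, -0.0]
contact_force: [-0.3, 0.2, 0.2]
gripper_width: 0.1
grasp_force: 0.0
```

Emit:
{"method": "apply_moves", "body": {
  "delta_rot": [
    [0, 0, 0],
    [0, 0, 0],
    [0, 0, 0],
    [0, 0, 0]
  ],
  "xyz": [
    [0, 0.1, 0.01],
    [0, 0.1, 0.01],
    [0, 0, 0],
    [0, 0, 0]
  ],
  "hand": [1, 1, 1, 1]
}}

```text
clock: 8.52
position: [582.8, -10.7, 171.0]
ee_rot: [0.008, 1.0, 0.0, -0.0]
contact_force: [0.3, -0.3, -0.3]
gripper_width: -0.0
grasp_force: 0.0
```

```bash
python3 - <<'E'
from h import *
p=eyes.get_image("scene"); q=cv2.resize(p["frame"][200:330,240:400],(640,520),interpolation=cv2.INTER_CUBIC)
cv2.imwrite("pics/s2.png",q[:,:,::-1])
E
```

```text
(no output)
```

View pics/s2.png

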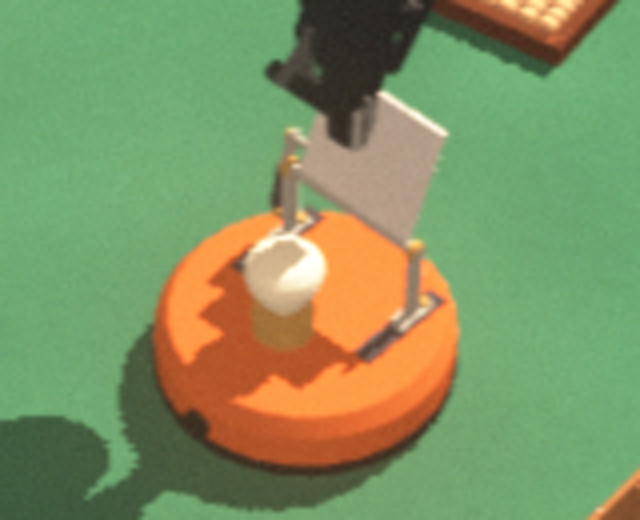

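Emit:
{"method": "apply_moves", "body": {
  "delta_rot": [
    [0, 0, 0],
    [0, 0, 0],
    [0, 0, 0],
    [0, 0, 0],
    [0, 0, 0],
    [0, 0, 0],
    [0, 0, 0],
    [0, 0, 0]
  ],
  "xyz": [
    [0, -0.57, 0],
    [0, -0.57, 0],
    [0, -0.57, 0],
    [0.1, -0.57, 0],
    [0, 0, 0.6],
    [0, 0, 0.6],
    [0, 0, 0.4],
    [0, 0, 0]
  ],
  "hand": [1, 1, 1, 1, 1, 1, 1, 1]
}}

```text
clock: 9.23
position: [577.6, -69.1, 128.6]
ee_rot: [0.009, 1.0, -0.0, -0.003]
contact_force: [-0.4, -0.6, 0.6]
gripper_width: -0.2
grasp_force: 0.0
```

Emit:
{"method": "apply_moves", "body": {
  "delta_rot": [
    [0, 0, 0],
    [0, 0, 0],
    [0, 0, 0]
  ],
  "xyz": [
    [0, 0, 0.1],
    [0, 0, 0],
    [0, 0, 0]
  ],
  "hand": [1, 1, 1]
}}

```text
clock: 9.48
position: [579.9, -67.9, 129.3]
ee_rot: [0.008, 1.0, -0.0, 0.001]
contact_force: [-0.4, -0.5, 0.2]
gripper_width: -0.1
grasp_force: 0.0
```

Emit:
{"method": "apply_moves", "body": {
  "delta_rot": [
    [0, 0, 0],
    [0, 0, 0],
    [0, 0, 0],
    [0, 0, 0],
    [0, 0, 0]
  ],
  "xyz": [
    [0, 0, 0.12],
    [0, 0, 0.12],
    [0, 0, 0.1],
    [0, 0, 0],
    [0, 0, 0]
  ],
  "hand": [1, 1, 1, 1, 1]
}}

```text
clock: 9.9
position: [579.3, -67.8, 119.9]
ee_rot: [0.008, 1.0, -0.0, -0.0]
contact_force: [-0.2, -0.2, 0.4]
gripper_width: -0.1
grasp_force: 0.0
```

Emit:
{"method": "apply_moves", "body": {
  "delta_rot": [
    [0, 0, 0],
    [0, 0, 0],
    [0, 0, 0],
    [0, 0, 0]
  ],
  "xyz": [
    [0, 0, 0.06],
    [0, 0, 0.06],
    [0, 0, 0],
    [0, 0, 0]
  ],
  "hand": [1, 1, 1, 1]
}}

```text
clock: 10.23
position: [579.4, -67.8, 117.0]
ee_rot: [0.008, 1.0, -0.0, -0.0]
contact_force: [-0.4, 0.8, 0.3]
gripper_width: -0.4
grasp_force: 0.0
```

Emit:
{"method": "apply_moves", "body": {
  "delta_rot": [
    [0, 0, 0],
    [0, 0, 0],
    [0, 0, 0],
    [0, 0, 0]
  ],
  "xyz": [
    [0, 0, 0.04],
    [0, 0, 0.04],
    [0, 0, 0],
    [0, 0, 0]
  ],
  "hand": [1, 1, 1, 1]
}}

```text
clock: 10.57
position: [579.7, -67.9, 115.5]
ee_rot: [0.008, 1.0, -0.0, 0.0]
contact_force: [-1.3, 0.0, 2.8]
gripper_width: 0.4
grasp_force: 1.6
```

Emit:
{"method": "apply_moves", "body": {
  "delta_rot": [
    [0, 0, 0],
    [0, 0, 0],
    [0, 0, 0],
    [0, 0, 0]
  ],
  "xyz": [
    [0, 0, 0.04],
    [0, 0, 0.04],
    [0, 0, 0],
    [0, 0, 0]
  ],
  "hand": [1, 1, 1, 1]
}}

```text
clock: 10.9
position: [579.7, -67.9, 113.7]
ee_rot: [0.008, 1.0, -0.0, 0.0]
contact_force: [0.2, 0.7, 6.1]
gripper_width: -0.3
grasp_force: 2.7
```

Emit:
{"method": "apply_moves", "body": {
  "delta_rot": [
    [0, 0, 0],
    [0, 0, 0],
    [0, 0, 0],
    [0, 0, 0]
  ],
  "xyz": [
    [0, 0, 0.04],
    [0, 0, 0.04],
    [0, 0, 0],
    [0, 0, 0]
  ],
  "hand": [1, 1, 1, 1]
}}

```text
clock: 11.23
position: [579.7, -67.9, 111.6]
ee_rot: [0.008, 1.0, -0.0, 0.0]
contact_force: [-1.4, 0.6, 6.2]
gripper_width: -0.0
grasp_force: 2.6
```

Emit:
{"method": "apply_moves", "body": {
  "delta_rot": [
    [0, 0, 0],
    [0, 0, 0],
    [0, 0, 0]
  ],
  "xyz": [
    [0, 0, 0.04],
    [0, 0, 0],
    [0, 0, 0]
  ],
  "hand": [1, 1, 1]
}}

```text
clock: 11.48
position: [579.7, -67.9, 110.5]
ee_rot: [0.008, 1.0, -0.0, 0.0]
contact_force: [-1.7, -0.1, 5.4]
gripper_width: -0.3
grasp_force: 2.6
```

Emit:
{"method": "apply_moves", "body": {
  "delta_rot": [
    [0, 0, 0],
    [0, 0, 0],
    [0, 0, 0]
  ],
  "xyz": [
    [0, 0, 0.04],
    [0, 0, 0],
    [0, 0, 0]
  ],
  "hand": [1, 1, 1]
}}

```text
clock: 11.73
position: [579.7, -67.9, 109.5]
ee_rot: [0.008, 1.0, -0.0, 0.0]
contact_force: [-1.0, 0.2, 4.6]
gripper_width: 0.2
grasp_force: 2.6
```

Emit:
{"method": "apply_moves", "body": {
  "delta_rot": [
    [0, 0, 0],
    [0, 0, 0],
    [0, 0, 0]
  ],
  "xyz": [
    [0, 0, 0.04],
    [0, 0, 0],
    [0, 0, 0]
  ],
  "hand": [1, 1, 1]
}}

```text
clock: 11.98
position: [579.8, -67.9, 108.7]
ee_rot: [0.008, 1.0, -0.0, 0.0]
contact_force: [-1.6, 1.0, 6.5]
gripper_width: -0.1
grasp_force: 2.9
```

Emit:
{"method": "apply_moves", "body": {
  "delta_rot": [
    [0, 0, 0],
    [0, 0, 0],
    [0, 0, 0]
  ],
  "xyz": [
    [0, 0, 0.03],
    [0, 0, 0],
    [0, 0, 0]
  ],
  "hand": [1, 1, 1]
}}

```text
clock: 12.23
position: [579.9, -67.9, 108.6]
ee_rot: [0.008, 1.0, -0.0, 0.001]
contact_force: [-2.1, -0.0, 8.7]
gripper_width: -0.3
grasp_force: 4.4
```

Emit:
{"method": "apply_moves", "body": {
  "delta_rot": [
    [0, 0, 0],
    [0, 0, 0],
    [0, 0, 0]
  ],
  "xyz": [
    [0, 0, 0.04],
    [0, 0, 0],
    [0, 0, 0]
  ],
  "hand": [1, 1, 1]
}}

```text
clock: 12.48
position: [580.1, -68.0, 108.4]
ee_rot: [0.008, 1.0, -0.0, 0.001]
contact_force: [-3.4, 0.2, 12.3]
gripper_width: -0.3
grasp_force: 6.2
```

Emit:
{"method": "apply_moves", "body": {
  "delta_rot": [
    [0, 0, 0],
    [0, 0, 0],
    [0, 0, 0]
  ],
  "xyz": [
    [0, 0, 0.03],
    [0, 0, 0],
    [0, 0, 0]
  ],
  "hand": [1, 1, 1]
}}

```text
clock: 12.73
position: [580.2, -68.0, 108.2]
ee_rot: [0.008, 1.0, -0.0, 0.001]
contact_force: [-3.8, 0.9, 15.0]
gripper_width: 0.1
grasp_force: 7.3
```

Emit:
{"method": "apply_moves", "body": {
  "delta_rot": [
    [0, 0, 0],
    [0, 0, 0],
    [0, 0, 0],
    [0, 0, 0],
    [0, 0, 0],
    [0, 0, 0],
    [0, 0, 0],
    [0, 0, 0],
    [0, 0, 0],
    [0, 0, 0],
    [0, 0, 0],
    [0, 0, 0]
  ],
  "xyz": [
    [0, 0, -0.1],
    [0, 0, -0.3],
    [0, 0, -0.8],
    [0, 0, -0.8],
    [0, 0, -0.8],
    [0, 0, -0.8],
    [0, -0.8, -0.8],
    [0, -0.8, -0.8],
    [0, -0.8, 0],
    [0, -0.8, 0],
    [0, 0, 0],
    [0, 0, 0]
  ],
  "hand": [1, 1, 1, 1, 1, 1, 1, 1, 1, 1, 1, 1]
}}

```text
clock: 13.73
position: [577.6, -148.5, 234.8]
ee_rot: [0.009, 1.0, 0.0, -0.001]
contact_force: [-0.1, -0.3, -0.4]
gripper_width: -0.2
grasp_force: 0.0
```

```bash
python3 - <<'E'
from h import *
s,p=wrist(); W=cloud(p).reshape(-1,3)
B=W[(np.hypot(W[:,0]-580,W[:,1]+68)<8)&(W[:,2]>80)&(W[:,2]<140)];print(s["position"],s["contact_force"],"bulb top",np.percentile(B[:,2],[50,90,99]) if len(B) else None)
p=eyes.get_image("scene"); q=cv2.resize(p["frame"][200:330,240:400],(640,520),interpolation=cv2.INTER_CUBIC)
cv2.imwrite("pics/s3.png",q[:,:,::-1])
E
```

```text
[ 577.62161356 -148.48755431  234.75585119] [-0.1342675  -0.2610256  -0.44497886] bulb top [107.83520308 108.67090858 109.56979823]
```

View pics/s3.png

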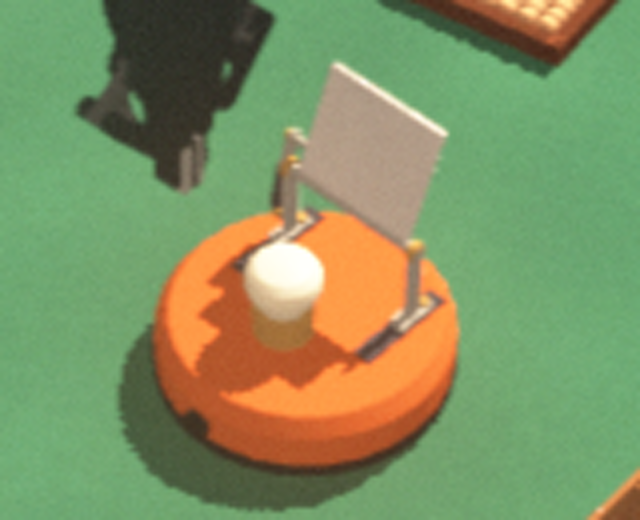

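The picture shows the flap standing open, with its edge running from (335,65) to (445,135). The bulb is intact and lower in its socket at (285,280), with its top at about 108.5 mm, and the gripper is clear of everything.

```bash
python3 -c "
from bench import arm
print(arm.job_done())"
```

```text
the job is handed in; nothing more can be done
None
```

The flap sprang over onto its open stop, then the bulb was pressed fully home (stop felt up to 15 N, about 7 mm of travel); nothing else was touched and the job is handed in at about 14 s.

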